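# Seat an empty jar on the balance, tare, then add the bottle

### The arm

A 6-joint arm with a two-finger parallel gripper is mounted at the origin on a cart in front of the work surface, level with it; the furniture and walls round the work are solid. World frame = base frame: x ahead of the robot, y to its left, z up, the work surface at z = 0. Lengths are in mm, angles in rad, forces in N, time in s.
With the tool pointing down it reaches from about 275 to 1000 mm from the base axis. Payload 8.4 kg.
Tool frame: the origin (TCP) lies on the centre line of the jaws, within the pads' length; the fingertips stand r.tip_reach ahead of it and the grasp point (between the pads) lies 11 mm behind it (r.tip_reach is the distance from the TCP to the fingertips, in mm); z points along the fingers, y is the line along which they close (so a half turn about z gives the same grasp; the last joint's range is limited). The gripper opens to 85 mm and grips with 20 to 120 N. Pads are 22 mm wide; open, the fingers measure 114 mm over their backs; the gripper's body (76 mm by 85 mm) begins 54 mm behind the grasp point. The pads swing forward as they close: fully open they stand 13 mm farther back than shut.
Start: joints at [-1.161, 0.353, 1.633, -0, 1.155, -0.002], TCP at [250.161, -572.754, 239.281] pointing down, gripper open.
Joint ranges: [-2.63, 2.63], [-0.92, 2.1], [0.06, 2.66], [-1.3, 4.44], [0, 2.69], [-3.02, 3.02]. Speed limits (rad/s): [2.22, 2.22, 2.79, 3.14, 3.14, 3.14].

### API

Orientations are given as [roll, pitch, yaw] about the fixed x, y, z axes, in that order (R = Rz(yaw) Ry(pitch) Rx(roll)).
In Python, from rig import r gives the robot as it stands.
- The arm moves only by the tool carry_out, never from a script. Its argument "targets" is a list of rows, each an object with "dp": the shift along the tool's x, y, z in mm, a list of three; "yaw": the turn about the tool's z in degrees. A call has 1 to 12 rows; each row is the pose to reach, as a shift and turn from the pose commanded when the call began, along the tool's axes at that moment; what a row does not reach only later rows make up. A row lasts 1/8 s, in which the tool goes at most 62.5 mm and 10.7 degrees, less where a joint would pass 70% of its speed; a pose out of reach is approached as far as the arm can. A call with a gripper value outside its range is refused whole. "fingers" is the opening, from -1 (shut) to 1 (fully open), so that 0 is half open, set as the call begins (left out, the last holds). The fingers move at their own pace and stop on an object; "grip_force" is the grip in N (left out, the last holds). Time passes only in rows, so rows that repeat a pose let the fingers close. It gives the time, the measured TCP pose, the force, the opening and the grip force at its end, in the units of the state.
- r.sense(): the state, without advancing time (a new reading comes with each control period).
- r.grab_frame(name): name is "side" or "top" or "wrist"; returns the picture (480x640x3 uint8, red, green, blue); there is no depth.
- r.get_calibration(name): a dict with "fx", "fy", "cx", "cy" (pixels), "dist_coeffs" ([k1, k2, p1, p2, k3] as OpenCV has them; the pictures are not rectified), "rvec" (rotation vector, rad) and "tvec" (3), from world to camera coordinates, as OpenCV has them. Camera axes: x right, y down, z forward; pixel columns grow to the right and rows downward; lengths in mm; the calibration is good to about 2 mm. A picture is of the moment at which its call begins: read the wrist's pose just before it. get_calibration takes no time and is no camera call; for the wrist camera it gives the pose at the moment of the call.
- r.sign_off(): hands the job in; it is judged then, once.
The state is a dict: "clock": time; "qpos": joint angles; "qvel": joint speeds; "joint_efforts": joint torques, N m; "eef_pos": TCP position; "tcp_rot": TCP orientation; "contact_force": force on the tool from outside, world axes, zero at the start; "wrist_torque": the same for the moment, N m; "opening": opening from 0.0 (shut) to 1.0 (fully open); "grasp_force": force on a finger pad.
Only numpy, scipy, OpenCV 4.12 (cv2) and the standard library are available. Lean on these libraries where they do the work, as an engineer would, in place of code of your own. Each camera call takes 0.05 s, during which the arm holds its last target. There are 200 camera calls.

### The job

Weigh the small dropper bottle on the balance without the weight of its jar: press the empty glass jar gently straight down between the balance's three sprung noses until it is fully home on the pan, and let go of it. Then push the tare key down with light finger pressure and keep it down for about two seconds, and only after that stand the small dropper bottle upright in the jar without dropping it in. Never lean hard on the balance, and leave the other bottles and the slides alone.

Things in the scene. Friction and masses are not known exactly. Their poses are not given: they have to be found in the camera images.
- balance: laboratory balance, 200 (x) by 132 mm (y), fixed on the desk; origin at the centre of its underside, z up. Its white head with holder, pan and key has been levelled by screws: it stands an UNKNOWN 0 to 25 mm above its lowest setting, to be added to every height given here. Head top 40 mm above the desk. Delicate: bare fingers must push on it with less than 12 N
- holder_axis (a point): point at desk level on the jar holder's upright axis, 40 mm along +x of the balance. Holder: steel pan, 66 mm across, top 46 mm above the desk (plus the unknown), ringed by three aluminium blocks at 60, 180 and 300 degrees from the balance's x (inner faces 38 mm from the axis, outer 54; tops 59 mm above the desk), each with a sprung nose
- nose0 (a joint): outward travel (m) of one of the three noses, 0 when free: ball of 7 mm radius, centre 8.5 mm above the pan, reaching in to 29 mm from the axis; about 4.5 N plus 0.9 N per mm. A jar put in loosely rests on the noses some 10 mm too high; pushed down it spreads them at 3 to 10 N in all, then slides down at 1 to 6 N; afterwards they hold it by light friction
- pan (a joint): sinking of the pan under load (m), 0 at rest, at most 0.005: a stiff spring, 5 N per mm, felt once the jar's foot reaches the pan. More than 3.2 mm (16 N) overloads the balance and is forbidden
- key_axis (a point): point at desk level under the centre of the tare key, 66 mm along -x of the balance. The key is a round grey cap, 34 mm across, its top 53 mm above the desk (plus the unknown 0 to 25 mm), 13 mm proud of the head
- seat_pin (a joint): brass pin in the middle of the pan that stands 4 mm above it; value 0 when up, 0.004 m when the jar's foot has pushed it flush with the pan (a little more while the pan is pressed down)
- tare_key (a joint): travel of the tare key in m, 0 released, 0.008 fully down; spring of 0.8 N per mm with 0.4 N preload, so 6.8 N at the bottom, then a hard stop. The tare is taken when it is kept more than 4 mm down for a second
- jar: empty open glass jar, clear, 61 mm outer diameter, 60 mm high, wall with its rounded rim up to 8 mm thick, clear mouth at least 44 mm, floor 4 mm thick, 60 g; stands upright; origin at the centre of its underside, z up
- jar_centre (a point): centre of the jar, 30 mm above its underside. Grip it across the outside of its upper half, so that the fingertips stay above the blocks of the holder (tops 13 mm above the pan)
- bottle_centre (a point): centre of the small dropper bottle, 34.5 mm above its underside: round body 24 mm across and 48 mm high, above it a cap 16 mm across up to 56 mm and a nozzle 12 mm across up to 69 mm, 18 g; stands upright, z up. Smallest of the three bottles; its top stands 13 mm above the rim when it stands in the jar
- sample_bottle: the same small dropper bottle, origin at the centre of its underside, z up
- brown_bottle: bystander: glass bottle with a ribbed cap, 41 mm across, 82 mm high, origin at its underside
- big_dropper: bystander: larger dropper bottle, 41 mm across, 118 mm high, origin at its underside
- slides: bystander: banded stack of glass slides, 29 x 78 x 21 mm, lying flat, origin at its underside
There are look-alikes about, which are no part of the job. Of the things that look like the jar, take the one that is farthest to the robot's right at the start.

How it is judged (in metres and radians):
On the way, in this order (a step that is already met when the one before it is completed fails the run):
1. the empty jar is fully home on the pan (seat pin down more than 3 mm), upright, and let go of (value of joint seat_pin above 0.003 m and horizontal distance between jar and holder_axis below 0.005 m and angle between jar's own z axis and vertical below 0.06 rad and contact force between the fingers and jar below 0.05 N and horizontal distance between sample_bottle and jar above 0.05 m), for 0.2 s.
2. the tare key is kept down more than 4 mm for a second, with nothing but the empty jar on the pan (value of joint tare_key above 0.004 m and value of joint seat_pin above 0.003 m and contact force between the fingers and jar below 0.05 N and horizontal distance between sample_bottle and jar above 0.05 m), for 1 s.
3. the small bottle stands in the jar (horizontal distance between sample_bottle and jar below 0.016 m and z of sample_bottle in the frame of jar below 0.012 m and angle between sample_bottle's own z axis and vertical below 0.35 rad), for 0.2 s.
At the end, for the whole second after the job is handed in: Jar home on the pan: seat pin down over 3 of its 4 mm, jar within 5 mm of the holder axis, tilt under 0.06 rad. Tare key up again (under 1.5 mm). Bottle standing in the jar: under 12 mm above the jar's underside, within 16 mm of its axis, tilt under 0.35 rad. Jar and bottle at rest (all of step 3 and value of joint seat_pin above 0.003 m and horizontal distance between jar and holder_axis below 0.005 m and angle between jar's own z axis and vertical below 0.06 rad and value of joint tare_key below 0.0015 m and linear speed of each of sample_bottle, jar below 0.02 m/s); the robot touches nothing.
It fails at once if the pan is overloaded: pushed down more than 3.2 mm (16 N) (value of joint pan above 0.0032 m).
It fails at once if fingers or arm press on the balance with more than 12 N (contact force between the arm and balance above 12 N).
It fails at once if the tare key is pushed down (more than 4 mm) while the jar is not home or once the bottle is in it (value of joint tare_key above 0.004 m and (value of joint seat_pin below 0.0015 m or horizontal distance between sample_bottle and jar below 0.03 m)).
It fails at once if the bottle is dropped into the jar from more than 20 mm (horizontal distance between sample_bottle and jar below 0.03 m and z of sample_bottle in the frame of jar above 0.024 m and contact force between the fingers and sample_bottle below 0.02 N).
It fails at once if another bottle or the slides are moved more than 30 mm or knocked over (distance of any of brown_bottle, big_dropper, slides from where it was at the start of the episode above 0.03 m or angle between any of brown_bottle, big_dropper's own z axis and vertical above 0.5 rad).
It also fails if it takes over 72 s, if anything falls off the work surface, if the arm or the gripper's body presses on something with over 40 N, if the wrist force passes 120 N, or if a joint passes its speed limit or range.

## Working session

There is one attempt and no reset: what is moved stays moved. The work goes in short steps, Python scripts to look and compute and a tool call to move; the robot and the scene stay as the last step left them, time stands still between calls to the robot, and variables do not carry over. Pictures are saved under pics/ and viewed, at most 13 in all, crops included, and the job is handed in when it is done.

Besides the shell and the picture viewer there is one more tool, called after "Emit:" in YAML: its name, and indented under it one key for each argument. carry_out: Moves the arm, as the interface text tells. Its arguments: {"type":"object","properties":{"targets":{"type":"array","items":{"type":"object","properties":{"dp":{"type":"array","items":{"type":"number"}},"yaw":{"type":"number"}}}},"fingers":{"type":"number"},"grip_force":{"type":"number"}},"required":["targets"]}

```bash
mkdir -p pics; ls
python3 - <<'E'
from rig import r
import cv2,numpy as np
s=r.sense();print(s,r.tip_reach)
for n in("side","top"):
    im=r.grab_frame(n);cv2.imwrite(f"pics/{n}0.png",im[:,:,::-1]);c=r.get_calibration(n);print(n,c)
    R=cv2.Rodrigues(np.array(c['rvec'],float))[0];print(-R.T@np.array(c['tvec']).ravel(),R[2])
print(r.get_calibration("wrist"))
E
```

```text
pics
{'clock': 0.0, 'qpos': array([-1.16138355e+00,  3.53656705e-01,  1.63412041e+00,  1.73479835e-05,
        1.15519716e+00, -2.37698634e-03]), 'qvel': array([-0.00169261, -0.00177794,  0.0008116 ,  0.00037392,  0.00155219,
        0.00011316]), 'joint_efforts': array([ 1.76167785e-03, -6.05240679e+01, -3.42063868e+01, -9.36107085e-05,
        9.11832409e-03, -5.64731715e-05]), 'eef_pos': array([ 249.9926516 , -572.3270495 ,  238.56220177]), 'tcp_rot': array([-3.14021108e+00, -1.91455705e-05,  4.11782734e-01]), 'contact_force': array([-0.32285833, -0.09179797,  0.61133296]), 'wrist_torque': array([0.04284248, 0.04692199, 0.00932597]), 'grasp_force': 0.0, 'opening': 1.005101270077017} 8.0
side {'fx': 553.2004596857239, 'fy': 553.2004596857239, 'cx': 324.12330990532223, 'cy': 238.7014300018494, 'dist_coeffs': array([0.04111464, 0.        , 0.        , 0.        , 0.        ]), 'rvec': array([ 0.46682106, -2.54669688,  1.47852667]), 'tvec': array([ 627.9500127 ,   12.94624693, 1349.66261017])}
[ 199.79454649 1312.88499226  672.67608948] [ 0.29041127 -0.81677089 -0.49854448]
top {'fx': 479.21356639150383, 'fy': 479.21356639150383, 'cx': 323.14693045655287, 'cy': 243.0698734019084, 'dist_coeffs': array([0.0345268, 0.       , 0.       , 0.       , 0.       ]), 'rvec': array([ 2.13696711, -2.07087656,  0.222259  ]), 'tvec': array([ 330.32609425,  533.22015803, 1198.40122526])}
[ 252.47791343  334.82280354 1285.9833419 ] [ 0.21489714  0.00961591 -0.97658935]
{'fx': 381.83719305062294, 'fy': 381.83719305062294, 'cx': 314.96564705708425, 'cy': 239.99696354854171, 'dist_coeffs': array([0.0064316, 0.       , 0.       , 0.       , 0.       ]), 'rvec': array([-2.43466594,  1.59421945,  0.2171323 ]), 'tvec': array([-624.23695382,  -35.33447832,  378.38953213])}
```

View pics/top0.png

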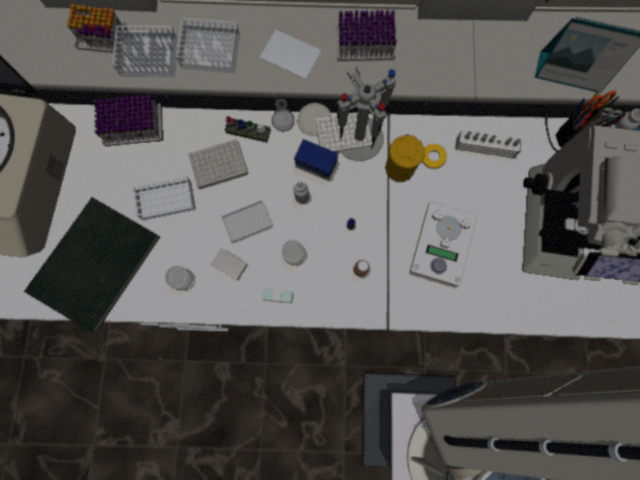

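View pics/side0.png

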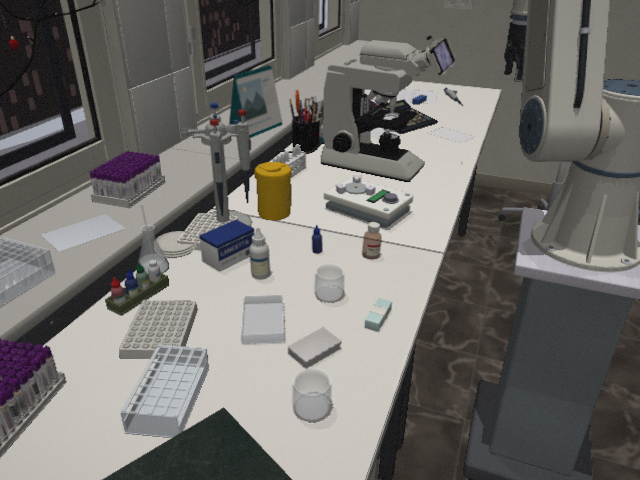

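Candidates in the top picture:
- **Jar:** glass jars at (293,252) and (179,278). (293,252) is farther right for the robot, so I take that one. The discs at (315,118) and the tubs are not jars.
- **Small bottle:** the blue one at (351,224). The big dropper is at (301,190) and the brown bottle at (362,268).
- **Balance:** at (443,243).

Next is one composite close crop to check this.

```bash
cat > h.py <<'E'
import cv2,numpy as np
from rig import r
def cal(n):
    c=r.get_calibration(n);K=np.array([[c['fx'],0,c['cx']],[0,c['fy'],c['cy']],[0,0,1]])
    return K,np.array(c['dist_coeffs']),np.array(c['rvec'],float),np.array(c['tvec'],float)
def proj(P,c):
    return cv2.projectPoints(np.array(P,float).reshape(-1,1,3),c[2],c[3],c[0],c[1])[0].reshape(-1,2)
def onplane(uv,z,c):
    n=cv2.undistortPoints(np.array(uv,float).reshape(-1,1,2),c[0],c[1]).reshape(-1,2)
    R=cv2.Rodrigues(c[2])[0];C=-R.T@c[3].ravel();d=np.c_[n,np.ones(len(n))]@R
    return C+d*((z-C[2])/d[:,2])[:,None]
def crop(im,x,y,w,h,s):
    return cv2.resize(im[y:y+h,x:x+w],None,fx=s,fy=s,interpolation=cv2.INTER_CUBIC)
E
python3 - <<'E'
from h import *
t=cv2.imread("pics/top0.png");s=cv2.imread("pics/side0.png")
a=np.hstack([crop(t,400,195,80,100,3),crop(t,270,195,100,100,3),np.zeros((300,260,3),np.uint8)])
b=np.hstack([crop(s,320,165,100,75,4),crop(s,300,222,100,75,4)])
cv2.imwrite("pics/c1.png",np.vstack([a,b]))
ct=cal("top");cs=cal("side")
print("jar",onplane([[293,252]],30,ct),onplane([[330,283]],30,cs))
print("bot",onplane([[351,224]],34,ct),onplane([[317,240]],34,cs))
print("pan,key",onplane([[448.5,227],[439,266]],55,ct))
E
```

```text
jar [[501.92143838 426.95507243  30.        ]] [[500.33585903 426.07563352  30.        ]]
bot [[582.96698831 273.7115642   34.        ]] [[585.0021839 278.3209056  34.       ]]
pan,key [[577.0917473   17.35980006  55.        ]
 [471.78646558  44.43253295  55.        ]]
```

View pics/c1.png

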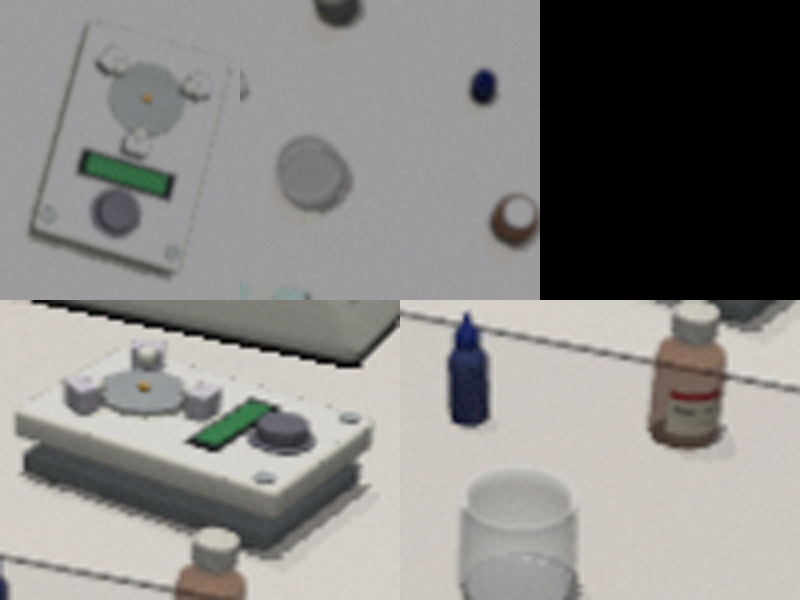

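The crop confirms the choices: open glass jar at top (293,252), plain blue dropper bottle at (351,224), balance with its pan at about (449,228) and key at about (439,266). Next I work out the first travel.

```bash
cat >> h.py <<'E'
from scipy.spatial.transform import Rotation as Ro
def tool(p,yawdeg=None):
    "shift in tool axes from measured pose to world p"
    s=r.sense();R=Ro.from_euler('xyz',s['tcp_rot']).as_matrix()
    R=Ro.from_euler('xyz',[np.pi,0,s['tcp_rot'][2]]).as_matrix()
    return np.round(R.T@(np.array(p,float)-s['eef_pos']),1)
E
python3 - <<'E'
from h import *
ct=cal("top")
for z in(0,100,200,300): print(z,onplane([[525,270],[578,285],[638,283]],z,ct)[:,:2].round().tolist())
s=r.sense();R=Ro.from_euler('xyz',s['tcp_rot']).as_matrix();c=cal("wrist");Rc=cv2.Rodrigues(c[2])[0]
print("cam in tool",R.T@(-Rc.T@c[3].ravel()-s['eef_pos']),(R.T@Rc.T).round(3))
for p in([330,-250,300],[400,50,300],[430,300,300],[500,426,250]): print(p,tool(p))
print("slides etc",onplane([[278,296],[362,268],[301,190],[228,263],[179,278]],20,ct).round())
E
```

```text
0 [[478.0, -199.0], [442.0, -335.0], [453.0, -491.0]]
100 [[461.0, -157.0], [427.0, -283.0], [437.0, -427.0]]
200 [[443.0, -116.0], [413.0, -231.0], [422.0, -363.0]]
300 [[425.0, -74.0], [398.0, -179.0], [406.0, -299.0]]
cam in tool [  65.78038291    0.13859762 -134.58700505] [[-0.001 -0.964 -0.265]
 [ 1.    -0.001 -0.001]
 [ 0.    -0.265  0.964]]
[330, -250, 300] [ 202.4 -263.4  -61.4]
[400, 50, 300] [ 386.6 -510.3  -61.4]
[430, 300, 300] [ 514.2 -727.4  -61.4]
[500, 426, 250] [ 628.7 -814.8  -11.4]
slides etc [[384. 462.  20.]
 [466. 241.  20.]
 [680. 413.  20.]
 [469. 600.  20.]
 [424. 727.  20.]]
```

Emit:
carry_out:
  targets:
    - {"dp":[22,-45,-20]}
    - {"dp":[45,-98,-50]}
    - {"dp":[68,-148,-61]}
    - {"dp":[91,-198,-61]}
    - {"dp":[113,-247,-61]}
    - {"dp":[155,-287,-61]}
    - {"dp":[195,-325,-61]}
    - {"dp":[235,-363,-61]}
    - {"dp":[273,-400,-61]}
    - {"dp":[311,-436,-61]}
    - {"dp":[348,-472,-61]}
    - {"dp":[348,-472,-61]}
  fingers: 1

```text
schema error: expected keys dp, yaw
```

Emit:
carry_out:
  targets:
    - {"dp":[22,-45,-20],"yaw":0}
    - {"dp":[45,-98,-50],"yaw":0}
    - {"dp":[68,-148,-61],"yaw":0}
    - {"dp":[91,-198,-61],"yaw":0}
    - {"dp":[113,-247,-61],"yaw":0}
    - {"dp":[155,-287,-61],"yaw":0}
    - {"dp":[195,-325,-61],"yaw":0}
    - {"dp":[235,-363,-61],"yaw":0}
    - {"dp":[273,-400,-61],"yaw":0}
    - {"dp":[311,-436,-61],"yaw":0}
    - {"dp":[348,-472,-61],"yaw":0}
    - {"dp":[348,-472,-61],"yaw":0}
  fingers: 1

```text
clock: 1.6
eef_pos: [380.8, 1.9, 300.1]
tcp_rot: [-3.141, -0.0, 0.417]
contact_force: [0.7, 0.2, 0.8]
opening: 0.998
grasp_force: 0.0
```

Emit:
carry_out:
  targets:
    - {"dp":[60,12,0],"yaw":0}
    - {"dp":[115,20,0],"yaw":0}
    - {"dp":[155,29,0],"yaw":0}
    - {"dp":[181,35,0],"yaw":0}
    - {"dp":[181,35,0],"yaw":0}
    - {"dp":[181,35,0],"yaw":0}

```text
clock: 2.35
eef_pos: [559.0, 38.6, 299.9]
tcp_rot: [-3.141, 0.001, 0.411]
contact_force: [0.3, -0.3, -0.1]
opening: 0.998
grasp_force: 0.0
```

Run:
```python
from h import *
import pickle
c=cal("wrist");im=r.grab_frame("wrist")[:,:,::-1];cv2.imwrite("pics/w1.png",im);pickle.dump(c,open("w1.pkl","wb"));print(r.sense()['eef_pos'])
```

```text
[558.90636298  38.72486095 300.12399534]
```

View pics/w1.png

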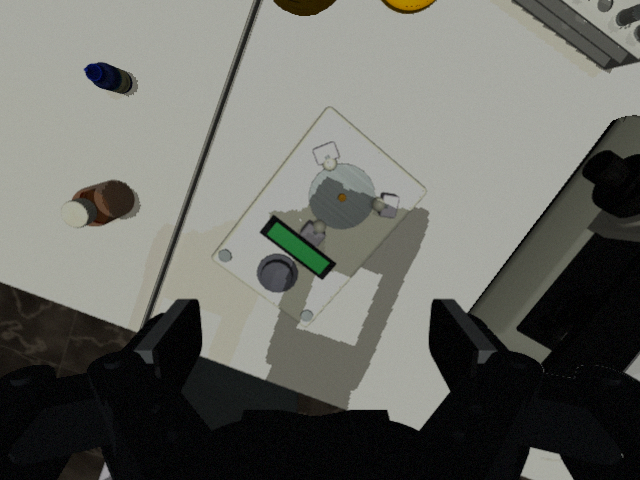

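Wrist view: pin (342,198), key top (278,271), head corners (329,107), (427,190), (211,257), (306,328). The blue bottle lies from (90,70) at its nozzle to (130,84) at its foot. I fit the balance pose and head height from all views.

```bash
cat > fit.py <<'E'
from h import *
import pickle
from scipy.optimize import least_squares
cw=pickle.load(open("w1.pkl","rb"));ct=cal("top");cs=cal("side")
B=lambda h:dict(pin=(40,0,50+h),key=(-66,0,53+h),a=(100,66,40+h),b=(100,-66,40+h),c=(-100,66,40+h),d=(-100,-66,40+h))
O={'w':(cw,dict(pin=(342,198),key=(278,271),a=(329,107),b=(427,190),c=(211,257),d=(306,328))),
 't':(ct,dict(pin=(449,227.7),key=(439.3,265.5),a=(430,201.7),b=(477,217.7),c=(411.7,271),d=(459.3,285))),
 's':(cs,dict(pin=(356.2,186.5),key=(390.7,196.2),a=(324.5,193),c=(388,214.2),d=(413,197)))}
def res(p,which,pr=False):
    x,y,t,h=p;D=B(h);o=[]
    for w in which:
        c,d=O[w];P=np.array([D[k] for k in d])
        W=np.c_[x+np.cos(t)*P[:,0]-np.sin(t)*P[:,1],y+np.sin(t)*P[:,0]+np.cos(t)*P[:,1],P[:,2]]
        e=proj(W,c)-np.array(list(d.values()))
        if pr:print(w,e.round(1).tolist())
        o.append(e.ravel())
    return np.concatenate(o)
for which in("w","wts","ts"):
    q=least_squares(res,[537,27,-.25,10],args=(which,),loss='soft_l1').x
    print(which,q.round(3),"holder",q[0]+40*np.cos(q[2]),q[1]+40*np.sin(q[2]),"key",q[0]-66*np.cos(q[2]),q[1]-66*np.sin(q[2]))
    if which=="wts":res(q,which,True)
def tri(obs):
    return least_squares(lambda p:np.concatenate([(proj(p,c)-np.array(u)).ravel() for c,u in obs]),[500,300,40]).x.round(1)
print("bottle mid",tri([(cw,(109,77)),(ct,(351,224)),(cs,(317,240))]))
print("bottle plane top at 69", onplane([(90,70)],69,cw),"foot",onplane([(130,84)],0,cw))
E
python3 fit.py
```

```text
w [ 5.35103e+02  2.63560e+01 -2.73000e-01 -8.68000e-01] holder 573.6261612282942 15.587836270884686 key 471.53907114731214 44.122482559168304
wts [ 5.36231e+02  2.66370e+01 -2.71000e-01  4.84000e+00] holder 574.76595018558 15.910295658151487 key 472.6486630242289 44.336685910980854
w [[0.2, -0.8], [-0.7, 4.5], [0.3, -2.4], [1.9, 0.8], [-0.7, 0.9], [0.3, -0.0]]
t [[0.1, 0.2], [-0.0, -0.0], [-0.3, -0.6], [0.8, -2.6], [-1.4, 0.1], [0.4, 1.2]]
s [[-0.6, 1.8], [-0.3, 1.6], [-1.7, 1.1], [0.6, 1.3], [0.8, 0.1]]
ts [ 5.35433e+02  2.72840e+01 -2.78000e-01  8.35300e+00] holder 573.901097858378 16.32091661730149 key 471.9598596880617 45.37231865408539
bottle mid [587.8 272.4  29. ]
bottle plane top at 69 [[590.19083807 268.59430071  69.        ]] foot [[588.19534648 264.9890271    0.        ]]
```

Emit:
carry_out:
  targets:
    - {"dp":[14,-52,0],"yaw":0}
    - {"dp":[29,-108,0],"yaw":0}
    - {"dp":[44,-164,0],"yaw":0}
    - {"dp":[58,-216,0],"yaw":0}
    - {"dp":[73,-272,30],"yaw":0}
    - {"dp":[87,-326,60],"yaw":0}
    - {"dp":[101,-378,90],"yaw":0}
    - {"dp":[101,-378,100],"yaw":0}
    - {"dp":[101,-378,100],"yaw":0}

```text
clock: 3.52
eef_pos: [500.4, 425.2, 199.6]
tcp_rot: [3.141, 0.002, 0.413]
contact_force: [0.0, -1.0, -0.3]
opening: 1.0
grasp_force: 0.0
```

Run:
```python
from h import *
import pickle
c=cal("wrist");im=r.grab_frame("wrist")[:,:,::-1];cv2.imwrite("pics/w2.png",im);pickle.dump(c,open("w2.pkl","wb"));print(r.sense()['eef_pos'])
print(proj([[501,426,0],[501,426,60]],c))
```

```text
[501.22859766 425.09786293 200.72712489]
[[314.22044634 210.36690415]
 [314.11928369 226.00578832]]
```

View pics/w2.png

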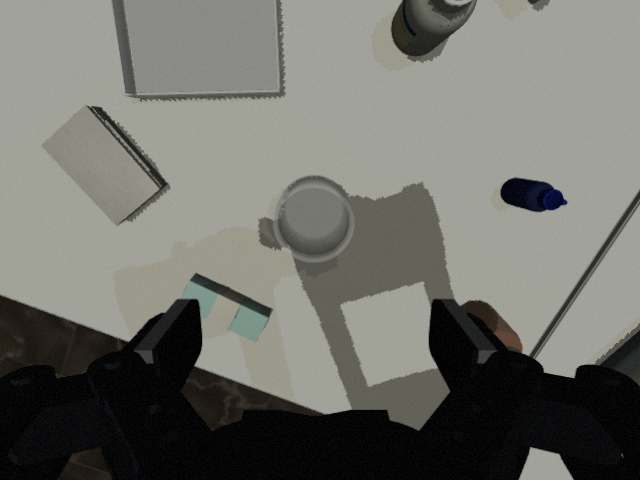

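The jar is alone below: rim centre (314,222), foot about (314,211), so it stands near (502.5,426.5). The bottle shows at (510,190) to (564,201) and the slides at (228,308). Descending to grip.

Emit:
carry_out:
  targets:
    - {"dp":[2,0,40],"yaw":0}
    - {"dp":[2,0,85],"yaw":0}
    - {"dp":[2,0,125],"yaw":0}
    - {"dp":[2,0,150],"yaw":0}
    - {"dp":[2,0,165],"yaw":0}
    - {"dp":[2,0,165],"yaw":0}

```text
clock: 4.32
eef_pos: [503.5, 426.2, 35.5]
tcp_rot: [3.141, 0.0, 0.411]
contact_force: [0.5, 0.6, 0.3]
opening: 0.998
grasp_force: 0.0
```

Emit:
carry_out:
  targets:
    - {"dp":[0,0,0],"yaw":0}
    - {"dp":[0,0,0],"yaw":0}
    - {"dp":[0,0,0],"yaw":0}
    - {"dp":[0,0,0],"yaw":0}
    - {"dp":[0,0,0],"yaw":0}
    - {"dp":[0,0,0],"yaw":0}
  fingers: -1
  grip_force: 40

```text
clock: 5.08
eef_pos: [504.1, 427.7, 37.2]
tcp_rot: [-3.141, -0.003, 0.412]
contact_force: [0.2, -1.5, 4.7]
opening: 0.689
grasp_force: 43.3
```

Emit:
carry_out:
  targets:
    - {"dp":[0,0,-20],"yaw":0}
    - {"dp":[0,0,-60],"yaw":0}
    - {"dp":[0,0,-105],"yaw":0}
    - {"dp":[0,0,-150],"yaw":0}
    - {"dp":[-12,50,-165],"yaw":0}
    - {"dp":[-25,100,-165],"yaw":0}
    - {"dp":[-37,150,-165],"yaw":0}
    - {"dp":[-49,200,-165],"yaw":0}
    - {"dp":[-61,250,-165],"yaw":0}
    - {"dp":[-73,300,-165],"yaw":0}
    - {"dp":[-86,350,-165],"yaw":0}
    - {"dp":[-93,380,-165],"yaw":0}

```text
clock: 6.58
eef_pos: [570.3, 39.4, 202.1]
tcp_rot: [3.141, -0.002, 0.411]
contact_force: [-0.3, -0.4, -0.9]
opening: 0.689
grasp_force: 43.3
```

Emit:
carry_out:
  targets:
    - {"dp":[-3,12,0],"yaw":0}
    - {"dp":[-6,24,0],"yaw":0}
    - {"dp":[-6,24,0],"yaw":0}
    - {"dp":[-6,24,0],"yaw":0}

```text
clock: 7.08
eef_pos: [574.0, 18.0, 200.4]
tcp_rot: [-3.141, -0.0, 0.412]
contact_force: [-0.0, 1.4, -0.2]
opening: 0.69
grasp_force: 43.3
```

Run:
```python
from h import *
import pickle
S=[r.sense()['eef_pos']]
c=cal("wrist");im=r.grab_frame("wrist")[:,:,::-1];S.append(r.sense()['eef_pos'])
si=r.grab_frame("side")[:,:,::-1];S.append(r.sense()['eef_pos']);print(np.mean(S,0),r.sense()['tcp_rot'])
cv2.imwrite("pics/side3.png",si);cv2.imwrite("pics/w3.png",im);pickle.dump(c,open("w3.pkl","wb"))
e=np.mean(S,0)
print(proj([[e[0],e[1],e[2]+25],[e[0],e[1],e[2]-35]],c), proj([[574,16,60]],cal("side")))
cv2.imwrite("pics/c3.png",np.hstack([im[60:420,120:520],cv2.resize(si[50:250,290:500],(400,360))]))
```

```text
[573.97322208  18.05053805 200.29786183] [-3.14137212e+00  1.37541483e-04  4.12778978e-01]
[[314.72287932 346.64308479]
 [314.88332178 278.96828758]] [[355.98682027 186.54676628]]
```

View pics/c3.png

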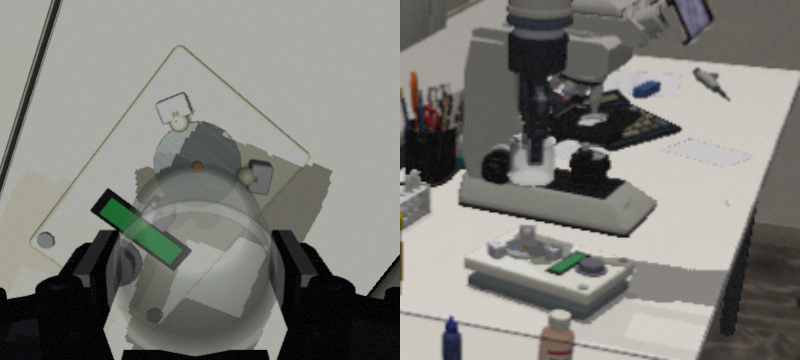

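Wrist crop: the jar is gripped, rim top edge at image (315,260) and foot top edge near (315,225). The pin is at (317,226). Side view: the jar hangs upright over the balance.

Run:
```python
from h import *
import pickle
cw=pickle.load(open("w1.pkl","rb"));c=pickle.load(open("w3.pkl","rb"))
for h in(0,5,10,15): print(h,"pin w1",onplane([(342,198)],50+h,cw)[0,:2].round(1),"pin w3",onplane([(317,226)],50+h,c)[0,:2].round(1))
e=np.array([574,18.,200.3]);y=.412;tx=np.array([np.cos(y),np.sin(y),0]);ty=np.array([np.sin(y),-np.cos(y),0])
t=np.linspace(0,2*np.pi,180)
for d in(-4,0,4):
  for z,R in((25,30),(-35,30)):
    P=e+d*tx+np.outer(np.cos(t)*R,tx)+np.outer(np.sin(t)*R,ty)+[0,0,z];q=proj(P,c);print(d,z,q.min(0).round(),q.max(0).round())
im=cv2.imread("pics/w3.png")[200:480,180:460]
cv2.imwrite("pics/c4.png",cv2.resize(im,(600,600),interpolation=cv2.INTER_CUBIC))
```

```text
0 pin w1 [573.4  15.2] pin w3 [573.3  16.1]
5 pin w1 [574.   15.8] pin w3 [574.4  16.6]
10 pin w1 [574.6  16.4] pin w3 [575.4  17.1]
15 pin w1 [575.2  17.1] pin w3 [576.5  17.6]
-4 25 [222. 271.] [407. 434.]
-4 -35 [252. 226.] [378. 343.]
0 25 [222. 258.] [408. 425.]
0 -35 [252. 217.] [378. 336.]
4 25 [221. 245.] [409. 415.]
4 -35 [251. 208.] [379. 329.]
```

View pics/c4.png

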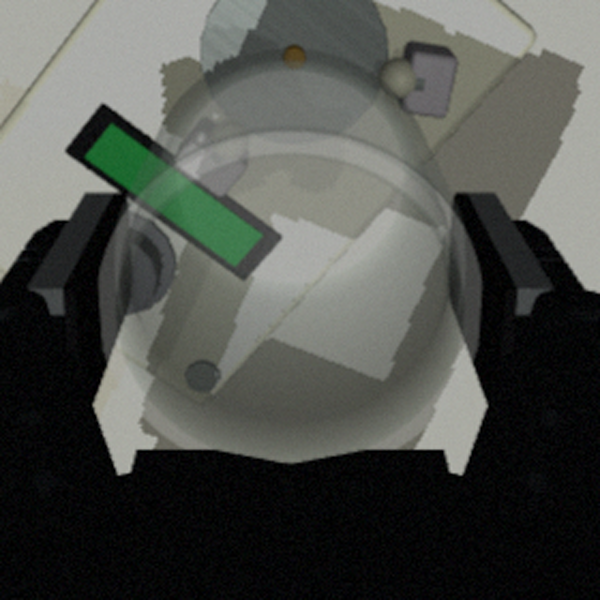

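Emit:
carry_out:
  targets:
    - {"dp":[0,1,15],"yaw":0}
    - {"dp":[0,1,35],"yaw":0}
    - {"dp":[0,1,55],"yaw":0}
    - {"dp":[0,1,68],"yaw":0}
    - {"dp":[0,1,74],"yaw":0}
    - {"dp":[0,1,74],"yaw":0}
    - {"dp":[0,1,74],"yaw":0}

```text
clock: 8.05
eef_pos: [575.0, 16.3, 126.8]
tcp_rot: [3.141, -0.001, 0.412]
contact_force: [0.7, -0.1, -0.8]
opening: 0.691
grasp_force: 43.3
```

Emit:
carry_out:
  targets:
    - {"dp":[0,0,2],"yaw":0}
    - {"dp":[0,0,4],"yaw":0}
    - {"dp":[0,0,6],"yaw":0}
    - {"dp":[0,0,8],"yaw":0}
    - {"dp":[0,0,8],"yaw":0}

```text
clock: 8.68
eef_pos: [574.3, 16.3, 118.1]
tcp_rot: [-3.141, 0.0, 0.412]
contact_force: [-0.5, 0.4, -0.5]
opening: 0.69
grasp_force: 43.3
```

Emit:
carry_out:
  targets:
    - {"dp":[0,0,2],"yaw":0}
    - {"dp":[0,0,4],"yaw":0}
    - {"dp":[0,0,6],"yaw":0}
    - {"dp":[0,0,6],"yaw":0}

```text
clock: 9.18
eef_pos: [574.4, 16.3, 112.1]
tcp_rot: [-3.141, 0.0, 0.412]
contact_force: [-0.7, 0.1, -1.7]
opening: 0.69
grasp_force: 43.3
```

Emit:
carry_out:
  targets:
    - {"dp":[0,0,2],"yaw":0}
    - {"dp":[0,0,4],"yaw":0}
    - {"dp":[0,0,6],"yaw":0}
    - {"dp":[0,0,6],"yaw":0}

```text
clock: 9.68
eef_pos: [574.3, 16.3, 106.1]
tcp_rot: [-3.141, 0.0, 0.412]
contact_force: [0.1, 0.5, -1.2]
opening: 0.694
grasp_force: 43.3
```

Emit:
carry_out:
  targets:
    - {"dp":[0,0,2],"yaw":0}
    - {"dp":[0,0,4],"yaw":0}
    - {"dp":[0,0,5],"yaw":0}
    - {"dp":[0,0,5],"yaw":0}

```text
clock: 10.18
eef_pos: [575.2, 16.4, 101.6]
tcp_rot: [3.141, -0.001, 0.412]
contact_force: [3.2, 1.1, 1.7]
opening: 0.691
grasp_force: 43.5
```

Emit:
carry_out:
  targets:
    - {"dp":[0.5,0.2,0],"yaw":0}
    - {"dp":[0.8,0.3,1],"yaw":0}
    - {"dp":[0.8,0.3,2],"yaw":0}
    - {"dp":[0.8,0.3,2],"yaw":0}

```text
clock: 10.68
eef_pos: [575.9, 16.7, 99.6]
tcp_rot: [-3.142, -0.001, 0.412]
contact_force: [2.9, 3.0, 4.9]
opening: 0.693
grasp_force: 43.8
```

Emit:
carry_out:
  targets:
    - {"dp":[0.7,-0.3,0],"yaw":0}
    - {"dp":[1.3,-0.5,0],"yaw":0}
    - {"dp":[1.3,-0.5,0],"yaw":0}

```text
clock: 11.05
eef_pos: [576.2, 17.3, 99.3]
tcp_rot: [-3.142, 0.001, 0.412]
contact_force: [2.3, -0.3, 4.9]
opening: 0.689
grasp_force: 43.9
```

Emit:
carry_out:
  targets:
    - {"dp":[0.5,0.2,0.5],"yaw":0}
    - {"dp":[0.8,0.3,1],"yaw":0}
    - {"dp":[0.8,0.3,2],"yaw":0}
    - {"dp":[0.8,0.3,2],"yaw":0}

```text
clock: 11.55
eef_pos: [576.6, 17.3, 97.1]
tcp_rot: [-3.141, 0.001, 0.412]
contact_force: [0.9, 0.6, 3.2]
opening: 0.689
grasp_force: 43.7
```

Emit:
carry_out:
  targets:
    - {"dp":[0,0,0.5],"yaw":0}
    - {"dp":[0,0,1],"yaw":0}
    - {"dp":[0,0,1.5],"yaw":0}
    - {"dp":[0,0,1.5],"yaw":0}

```text
clock: 12.05
eef_pos: [576.8, 17.4, 95.5]
tcp_rot: [-3.141, 0.001, 0.412]
contact_force: [0.1, 0.8, 3.2]
opening: 0.691
grasp_force: 43.7
```

Emit:
carry_out:
  targets:
    - {"dp":[0,0,0.5],"yaw":0}
    - {"dp":[0,0,1],"yaw":0}
    - {"dp":[0,0,1.5],"yaw":0}
    - {"dp":[0,0,1.5],"yaw":0}

```text
clock: 12.55
eef_pos: [577.0, 17.3, 94.3]
tcp_rot: [-3.141, 0.0, 0.412]
contact_force: [-1.5, 0.5, 5.7]
opening: 0.694
grasp_force: 43.9
```

Emit:
carry_out:
  targets:
    - {"dp":[0,0,0.4],"yaw":0}
    - {"dp":[0,0,0.8],"yaw":0}
    - {"dp":[0,0,0.8],"yaw":0}

```text
clock: 12.92
eef_pos: [577.0, 17.3, 93.8]
tcp_rot: [-3.142, 0.0, 0.412]
contact_force: [-2.2, 1.1, 9.0]
opening: 0.691
grasp_force: 44.2
```

Emit:
carry_out:
  targets:
    - {"dp":[0,0,0],"yaw":0}
    - {"dp":[0,0,0],"yaw":0}
    - {"dp":[0,0,0],"yaw":0}
    - {"dp":[0,0,0],"yaw":0}
    - {"dp":[0,0,0],"yaw":0}
  fingers: 1

```text
clock: 13.55
eef_pos: [577.2, 17.4, 93.4]
tcp_rot: [-3.142, 0.0, 0.412]
contact_force: [-0.1, -0.8, 0.5]
opening: 1.001
grasp_force: 0.0
```

Emit:
carry_out:
  targets:
    - {"dp":[0,0,-10],"yaw":0}
    - {"dp":[0,0,-30],"yaw":0}
    - {"dp":[0,0,-65],"yaw":0}
    - {"dp":[0,0,-105],"yaw":0}
    - {"dp":[0,0,-140],"yaw":0}
    - {"dp":[0,0,-155],"yaw":0}
    - {"dp":[0,0,-155],"yaw":0}
    - {"dp":[0,0,-155],"yaw":0}

```text
clock: 14.55
eef_pos: [576.4, 17.4, 247.1]
tcp_rot: [-3.141, 0.002, 0.412]
contact_force: [-0.5, -1.1, 0.0]
opening: 0.996
grasp_force: 0.0
```

Run:
```python
from h import *
import pickle
S=[r.sense()['eef_pos']]
c=cal("wrist");im=r.grab_frame("wrist")[:,:,::-1];S.append(r.sense()['eef_pos'])
si=r.grab_frame("side")[:,:,::-1];S.append(r.sense()['eef_pos']);print(np.mean(S,0),r.sense()['tcp_rot'])
cv2.imwrite("pics/side5.png",si);cv2.imwrite("pics/w5.png",im);pickle.dump(c,open("w5.pkl","wb"))
cv2.imwrite("pics/c5.png",np.hstack([im[40:400,120:520],cv2.resize(si[150:240,310:410],(400,360),interpolation=cv2.INTER_CUBIC)]))
```

```text
[576.37607161  17.36124445 246.95930574] [-3.14064324e+00  2.36967616e-03  4.11835666e-01]
```

View pics/c5.png

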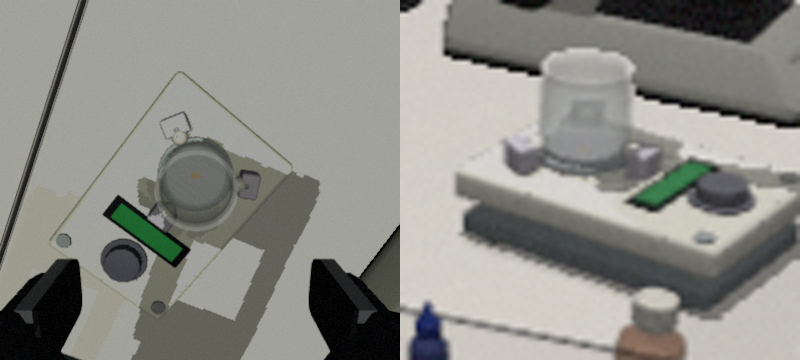

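The jar stands in the holder and is let go. Side view: rim at (357,165), foot edge at (356.5,192.5), below the block tops. The key top shows at wrist (243,300) and side (390.7,195.7). I check heights and key position.

Run:
```python
from h import *
import pickle
from scipy.optimize import least_squares
c=pickle.load(open("w5.pkl","rb"));cs=cal("side");cw=pickle.load(open("w1.pkl","rb"));c3=pickle.load(open("w3.pkl","rb"))
for x in(0,5,10,15,20):
    ax=[576,17];k=-.272;kk=[576-106*np.cos(k),17-106*np.sin(k)]
    nd=np.array([.3,-.957])*-28 # toward side camera
    print(x,"rim",proj([[*ax,106+x]],cs).round(1),"footnear",proj([[ax[0]+nd[0],ax[1]+nd[1],46+x]],cs).round(1),"key",proj([[*kk,53+x]],cs).round(1),"wrist rim/key",proj([[*ax,106+x],[*kk,53+x]],c).round(1).tolist())
im=cv2.imread("pics/w5.png");g=cv2.cvtColor(im,6)
x0,y0=205,260;sub=im[y0:340,x0:290].astype(float)
print("dark centroid key",)
m=((sub.max(2)<95)&(sub.max(2)-sub.min(2)<30)).astype(np.uint8)
n,l,st,ce=cv2.connectedComponentsWithStats(m);
for i in range(1,n):
    if st[i,4]>100:print(st[i],ce[i]+[x0,y0])
```

```text
0 rim [[356.  170.5]] footnear [[354.9 195.9]] key [[389.6 199.6]] wrist rim/key [[315.4, 227.3], [243.6, 299.6]]
5 rim [[356.1 168.7]] footnear [[355.  194.2]] key [[389.8 197.9]] wrist rim/key [[315.4, 228.9], [242.6, 301.9]]
10 rim [[356.2 167. ]] footnear [[355.1 192.4]] key [[389.9 196.1]] wrist rim/key [[315.4, 230.6], [241.6, 304.2]]
15 rim [[356.2 165.2]] footnear [[355.2 190.7]] key [[390.1 194.4]] wrist rim/key [[315.4, 232.3], [240.6, 306.6]]
20 rim [[356.3 163.4]] footnear [[355.3 188.9]] key [[390.2 192.6]] wrist rim/key [[315.4, 234.1], [239.5, 309.1]]
dark centroid key
[ 25   0  60  45 193] [261.08290155 281.55958549]
[ 61   0  24  18 141] [282.30496454 267.4751773 ]
[  16   19   46   43 1567] [243.57370772 299.8704531 ]
```

Emit:
carry_out:
  targets:
    - {"dp":[-25,-20,0],"yaw":0}
    - {"dp":[-55,-44,10],"yaw":0}
    - {"dp":[-75,-60,30],"yaw":0}
    - {"dp":[-82,-66,70],"yaw":0}
    - {"dp":[-82,-66,110],"yaw":0}
    - {"dp":[-82,-66,140],"yaw":0}
    - {"dp":[-82,-66,158],"yaw":0}
    - {"dp":[-82,-66,162],"yaw":0}
    - {"dp":[-82,-66,162],"yaw":0}
    - {"dp":[-82,-66,162],"yaw":0}
  fingers: -1
  grip_force: 30

```text
clock: 15.9
eef_pos: [476.1, 45.1, 87.1]
tcp_rot: [3.141, -0.001, 0.412]
contact_force: [0.6, 1.5, 0.5]
opening: -0.001
grasp_force: 0.0
```

Run:
```python
from h import *
s=r.sense();print(s['eef_pos'],s['contact_force'],s['opening'])
si=r.grab_frame("side")[:,:,::-1];w=r.grab_frame("wrist")[:,:,::-1]
cv2.imwrite("pics/c6.png",np.hstack([w[100:460,120:520],cv2.resize(si[130:220,320:420],(400,360),interpolation=cv2.INTER_CUBIC)]))
s=r.sense();print(s['eef_pos'],s['contact_force'])
```

```text
[476.13874142  45.09676188  87.13985606] [0.57416029 1.47810306 0.52690525] -0.0006058200416046598
[476.15958927  45.08581564  87.19426652] [ 0.33218614 -0.41020329 -0.15746068]
```

View pics/c6.png

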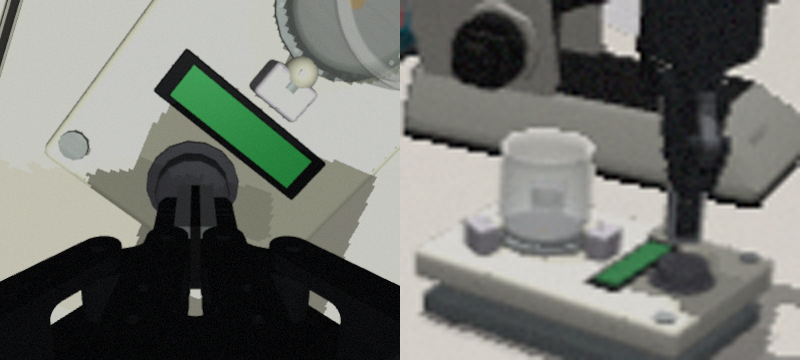

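Tips are shut and centred over the key (key centre about (312,290) in the wrist image, where the tool axis falls). The jar stands upright on the pan. Pressing gently.

Emit:
carry_out:
  targets:
    - {"dp":[0,0,4],"yaw":0}
    - {"dp":[0,0,8],"yaw":0}
    - {"dp":[0,0,10],"yaw":0}
    - {"dp":[0,0,10],"yaw":0}

```text
clock: 16.5
eef_pos: [475.5, 45.0, 76.2]
tcp_rot: [-3.141, 0.0, 0.412]
contact_force: [-0.2, -0.4, 0.5]
opening: -0.004
grasp_force: 0.0
```

Emit:
carry_out:
  targets:
    - {"dp":[0,0,1.5],"yaw":0}
    - {"dp":[0,0,3],"yaw":0}
    - {"dp":[0,0,3],"yaw":0}

```text
clock: 16.88
eef_pos: [475.6, 45.0, 73.4]
tcp_rot: [-3.142, 0.0, 0.412]
contact_force: [-0.9, 0.6, -0.2]
opening: -0.003
grasp_force: 0.0
```

Emit:
carry_out:
  targets:
    - {"dp":[0,0,1],"yaw":0}
    - {"dp":[0,0,2],"yaw":0}
    - {"dp":[0,0,3],"yaw":0}
    - {"dp":[0,0,3],"yaw":0}

```text
clock: 17.38
eef_pos: [475.7, 45.0, 70.5]
tcp_rot: [3.142, -0.0, 0.412]
contact_force: [-0.2, 0.5, 2.5]
opening: 0.002
grasp_force: 1.0
```

Emit:
carry_out:
  targets:
    - {"dp":[0,0,1],"yaw":0}
    - {"dp":[0,0,2],"yaw":0}
    - {"dp":[0,0,2],"yaw":0}
    - {"dp":[0,0,2],"yaw":0}

```text
clock: 17.88
eef_pos: [475.7, 45.0, 68.6]
tcp_rot: [3.142, -0.0, 0.412]
contact_force: [-0.3, 0.1, 3.0]
opening: -0.002
grasp_force: 1.8
```

Emit:
carry_out:
  targets:
    - {"dp":[0,0,1],"yaw":0}
    - {"dp":[0,0,1.5],"yaw":0}
    - {"dp":[0,0,1.5],"yaw":0}
    - {"dp":[0,0,1.5],"yaw":0}

```text
clock: 18.38
eef_pos: [475.7, 45.0, 67.0]
tcp_rot: [3.142, -0.0, 0.412]
contact_force: [-0.4, -1.0, 5.0]
opening: -0.001
grasp_force: 2.4
```

Run:
```python
from h import *
F=[]
for i in range(4):
    r.grab_frame("top");F.append(r.sense()['contact_force'][2])
print(F,r.sense()['eef_pos'])
```

```text
[np.float64(4.848928951741164), np.float64(4.773122335265749), np.float64(5.1833247926823), np.float64(5.180292051805774)] [475.69986233  45.05330483  67.02965158]
```

Emit:
carry_out:
  targets:
    - {"dp":[0,0,0.5],"yaw":0}
    - {"dp":[0,0,0.5],"yaw":0}
    - {"dp":[0,0,0.5],"yaw":0}
    - {"dp":[0,0,0.5],"yaw":0}
    - {"dp":[0,0,0.5],"yaw":0}
    - {"dp":[0,0,0.5],"yaw":0}
    - {"dp":[0,0,0.5],"yaw":0}
    - {"dp":[0,0,0.5],"yaw":0}
    - {"dp":[0,0,0.5],"yaw":0}
    - {"dp":[0,0,0.5],"yaw":0}
    - {"dp":[0,0,0.5],"yaw":0}
    - {"dp":[0,0,0.5],"yaw":0}

```text
clock: 20.08
eef_pos: [475.7, 45.1, 66.5]
tcp_rot: [3.142, -0.0, 0.412]
contact_force: [-0.9, -0.7, 5.7]
opening: -0.005
grasp_force: 2.6
```

Emit:
carry_out:
  targets:
    - {"dp":[0,0,0],"yaw":0}
    - {"dp":[0,0,0],"yaw":0}
    - {"dp":[0,0,0],"yaw":0}
    - {"dp":[0,0,0],"yaw":0}
    - {"dp":[0,0,0],"yaw":0}

```text
clock: 20.7
eef_pos: [475.7, 45.0, 66.5]
tcp_rot: [3.142, -0.0, 0.412]
contact_force: [0.3, 0.3, 5.1]
opening: -0.001
grasp_force: 2.6
```

Emit:
carry_out:
  targets:
    - {"dp":[0,0,-8],"yaw":0}
    - {"dp":[0,0,-30],"yaw":0}
    - {"dp":[0,0,-75],"yaw":0}
    - {"dp":[0,0,-125],"yaw":0}
    - {"dp":[20,-20,-150],"yaw":0}
    - {"dp":[58,-50,-150],"yaw":0}
    - {"dp":[96,-80,-150],"yaw":0}
    - {"dp":[134,-112,-150],"yaw":0}
    - {"dp":[164,-140,-150],"yaw":0}
    - {"dp":[190,-160,-150],"yaw":0}
    - {"dp":[190,-160,-150],"yaw":0}
    - {"dp":[190,-160,-150],"yaw":0}
  fingers: -0.1

```text
clock: 22.2
eef_pos: [585.0, 267.1, 216.1]
tcp_rot: [3.141, 0.002, 0.412]
contact_force: [0.8, -0.6, -0.0]
opening: 0.447
grasp_force: 0.0
```

Run:
```python
from h import *
import pickle
e=r.sense();print(e['eef_pos'],e['opening'])
c=cal("wrist");im=r.grab_frame("wrist")[:,:,::-1];cv2.imwrite("pics/w7.png",im);pickle.dump(c,open("w7.pkl","wb"))
print(proj([[587,270,0],[587,270,48],[587,270,69]],c))
h=cv2.cvtColor(im.copy(),cv2.COLOR_BGR2HSV);m=cv2.inRange(h,(105,110,20),(130,255,255));n,l,st,ce=cv2.connectedComponentsWithStats(m)
for i in range(1,n):
    if st[i,4]>60:print(st[i],ce[i])
si=r.grab_frame("side")[:,:,::-1]
cv2.imwrite("pics/c7.png",np.hstack([im[100:460,120:520],cv2.resize(si[130:265,290:440],(400,360),interpolation=cv2.INTER_CUBIC)]))
```

```text
[584.96718053 267.13694746 216.1157411 ] 0.4468006698607185
[[312.96094735 204.73569727]
 [312.6538517  215.28582048]
 [312.48849002 220.96631755]]
[279   0  17  16  61] [288.08196721   6.31147541]
[300   0  19  21  78] [308.69230769   7.51282051]
[297 193  26  31 643] [309.32503888 208.50855365]
```

View pics/c7.png

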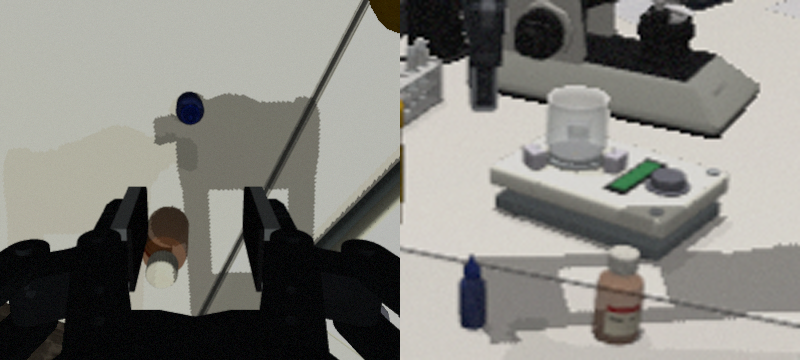

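The bottle shows at wrist (310,208), giving about (587.4,272.4). Its nozzle is slender above the body. I grip cap and nozzle at the tips so the fingers stay above the jar rim at release.

Emit:
carry_out:
  targets:
    - {"dp":[4,-4,20],"yaw":0}
    - {"dp":[4,-4,60],"yaw":0}
    - {"dp":[4,-4,100],"yaw":0}
    - {"dp":[4,-4,130],"yaw":0}
    - {"dp":[4,-4,146],"yaw":0}
    - {"dp":[4,-4,151],"yaw":0}
    - {"dp":[4,-4,151],"yaw":0}
    - {"dp":[4,-4,151],"yaw":0}

```text
clock: 23.3
eef_pos: [588.5, 273.3, 66.7]
tcp_rot: [-3.142, -0.002, 0.412]
contact_force: [-0.6, -0.3, 0.3]
opening: 0.451
grasp_force: 0.0
```

Emit:
carry_out:
  targets:
    - {"dp":[0,0,0],"yaw":0}
    - {"dp":[0,0,0],"yaw":0}
    - {"dp":[0,0,0],"yaw":0}
    - {"dp":[0,0,0],"yaw":0}
    - {"dp":[0,0,0],"yaw":0}
    - {"dp":[0,0,0],"yaw":0}
  fingers: -1
  grip_force: 20

```text
clock: 24.05
eef_pos: [588.4, 273.3, 66.2]
tcp_rot: [-3.142, -0.001, 0.412]
contact_force: [0.8, -0.6, 6.0]
opening: 0.128
grasp_force: 20.2
```

Emit:
carry_out:
  targets:
    - {"dp":[0,0,-5],"yaw":0}
    - {"dp":[0,0,-25],"yaw":0}
    - {"dp":[0,0,-60],"yaw":0}
    - {"dp":[0,0,-100],"yaw":0}
    - {"dp":[0,0,-140],"yaw":0}
    - {"dp":[-15,30,-165],"yaw":0}
    - {"dp":[-35,70,-170],"yaw":0}
    - {"dp":[-55,110,-170],"yaw":0}
    - {"dp":[-75,150,-170],"yaw":0}
    - {"dp":[-94,190,-170],"yaw":0}
    - {"dp":[-106,215,-170],"yaw":0}
    - {"dp":[-113,230,-170],"yaw":0}

```text
clock: 25.55
eef_pos: [576.2, 15.7, 236.6]
tcp_rot: [3.141, -0.001, 0.411]
contact_force: [0.2, 0.1, -1.1]
opening: 0.127
grasp_force: 19.7
```

Emit:
carry_out:
  targets:
    - {"dp":[0,0,0],"yaw":0}
    - {"dp":[0,0,0],"yaw":0}
    - {"dp":[0,0,0],"yaw":0}

```text
clock: 25.92
eef_pos: [576.3, 18.0, 235.5]
tcp_rot: [-3.141, -0.0, 0.413]
contact_force: [-0.3, 0.4, -1.1]
opening: 0.129
grasp_force: 19.7
```

Run:
```python
from h import *
import pickle
e=r.sense();print(e['eef_pos'],e['opening'],e['grasp_force'])
c=cal("wrist");im=r.grab_frame("wrist")[:,:,::-1];cv2.imwrite("pics/w8.png",im);pickle.dump(c,open("w8.pkl","wb"))
si=r.grab_frame("side")[:,:,::-1]
e=r.sense()['eef_pos'];print(e,proj([e-[0,0,66]],c),proj([[576.5,17.3,118]],c))
cv2.imwrite("pics/side8.png",si)
cv2.imwrite("pics/c8.png",np.hstack([im[100:460,120:520],cv2.resize(si[75:210,290:440],(400,360),interpolation=cv2.INTER_CUBIC)]))
```

```text
[576.30218364  17.96775022 235.4699079 ] 0.12900002177544087 19.718985557556152
[576.28555401  17.78420194 235.41880813] [[315.25089401 258.72970243]] [[316.01736026 235.184175  ]]
```

View pics/c8.png

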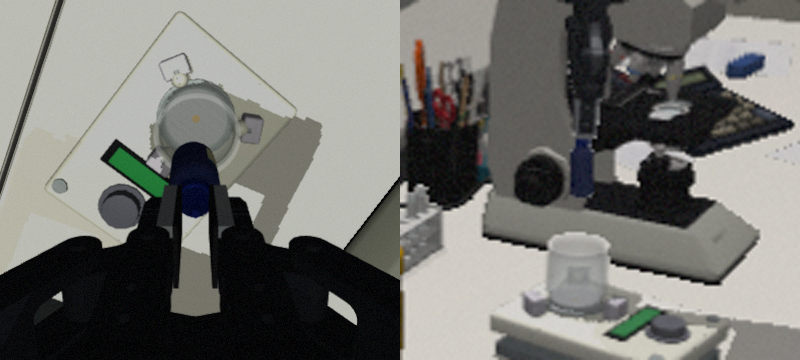

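Bottle held upright by the nozzle; its foot is at about (313,262) in the wrist image and the jar mouth centre at about (317,236). Lowering on the jar axis.

Emit:
carry_out:
  targets:
    - {"dp":[1,0.5,15],"yaw":0}
    - {"dp":[1,0.5,35],"yaw":0}
    - {"dp":[1,0.5,55],"yaw":0}
    - {"dp":[1,0.5,72],"yaw":0}
    - {"dp":[1,0.5,84],"yaw":0}
    - {"dp":[1,0.5,94],"yaw":0}
    - {"dp":[1,0.5,98],"yaw":0}
    - {"dp":[1,0.5,98],"yaw":0}
    - {"dp":[1,0.5,98],"yaw":0}

```text
clock: 27.15
eef_pos: [577.8, 16.9, 138.0]
tcp_rot: [3.141, -0.001, 0.412]
contact_force: [-0.4, -0.0, 0.6]
opening: 0.125
grasp_force: 19.7
```

Emit:
carry_out:
  targets:
    - {"dp":[0,0,2],"yaw":0}
    - {"dp":[0,0,4],"yaw":0}
    - {"dp":[0,0,4],"yaw":0}
    - {"dp":[0,0,4],"yaw":0}

```text
clock: 27.65
eef_pos: [577.4, 16.9, 133.5]
tcp_rot: [-3.142, 0.0, 0.412]
contact_force: [0.3, -0.1, -0.5]
opening: 0.131
grasp_force: 19.7
```

Emit:
carry_out:
  targets:
    - {"dp":[0,0,1],"yaw":0}
    - {"dp":[0,0,2],"yaw":0}
    - {"dp":[0,0,3],"yaw":0}
    - {"dp":[0,0,3],"yaw":0}

```text
clock: 28.15
eef_pos: [577.3, 16.9, 130.4]
tcp_rot: [-3.142, 0.0, 0.412]
contact_force: [0.3, -0.3, -0.5]
opening: 0.127
grasp_force: 19.7
```

Emit:
carry_out:
  targets:
    - {"dp":[0,0,0.5],"yaw":0}
    - {"dp":[0,0,1],"yaw":0}
    - {"dp":[0,0,1],"yaw":0}
    - {"dp":[0,0,1],"yaw":0}

```text
clock: 28.65
eef_pos: [577.4, 16.9, 129.5]
tcp_rot: [3.142, -0.0, 0.412]
contact_force: [0.6, -0.1, 0.2]
opening: 0.128
grasp_force: 19.7
```

Emit:
carry_out:
  targets:
    - {"dp":[0,0,0.5],"yaw":0}
    - {"dp":[0,0,1],"yaw":0}
    - {"dp":[0,0,1.5],"yaw":0}
    - {"dp":[0,0,1.5],"yaw":0}

```text
clock: 29.15
eef_pos: [577.4, 16.9, 127.9]
tcp_rot: [-3.142, 0.0, 0.412]
contact_force: [-0.4, 0.3, 0.3]
opening: 0.122
grasp_force: 19.7
```

Emit:
carry_out:
  targets:
    - {"dp":[0,0,0.5],"yaw":0}
    - {"dp":[0,0,1],"yaw":0}
    - {"dp":[0,0,1.5],"yaw":0}
    - {"dp":[0,0,1.5],"yaw":0}

```text
clock: 29.65
eef_pos: [577.9, 16.9, 127.0]
tcp_rot: [3.141, -0.001, 0.412]
contact_force: [0.1, -0.4, 4.6]
opening: 0.127
grasp_force: 20.2
```

Contact at the expected floor height, 4.6 N. I ease off a little, then release.

Emit:
carry_out:
  targets:
    - {"dp":[0,0,-0.7],"yaw":0}
    - {"dp":[0,0,-0.7],"yaw":0}

```text
clock: 29.9
eef_pos: [577.3, 16.9, 127.2]
tcp_rot: [-3.142, 0.0, 0.412]
contact_force: [0.8, 0.5, 1.8]
opening: 0.126
grasp_force: 19.9
```

Emit:
carry_out:
  targets:
    - {"dp":[0,0,0],"yaw":0}
    - {"dp":[0,0,0],"yaw":0}
    - {"dp":[0,0,0],"yaw":0}
    - {"dp":[0,0,0],"yaw":0}
  fingers: -0.1

```text
clock: 30.4
eef_pos: [577.3, 16.9, 127.1]
tcp_rot: [-3.142, 0.0, 0.412]
contact_force: [-0.0, 0.1, -0.3]
opening: 0.448
grasp_force: 0.0
```

Emit:
carry_out:
  targets:
    - {"dp":[0,0,-5],"yaw":0}
    - {"dp":[0,0,-20],"yaw":0}
    - {"dp":[0,0,-50],"yaw":0}
    - {"dp":[0,0,-85],"yaw":0}
    - {"dp":[0,0,-110],"yaw":0}
    - {"dp":[0,0,-120],"yaw":0}
    - {"dp":[0,0,-120],"yaw":0}
    - {"dp":[0,0,-120],"yaw":0}

```text
clock: 31.4
eef_pos: [576.8, 16.9, 246.2]
tcp_rot: [-3.141, 0.002, 0.412]
contact_force: [0.7, -0.8, -0.7]
opening: 0.446
grasp_force: 0.0
```

Run:
```python
from h import *
im=r.grab_frame("wrist")[:,:,::-1];si=r.grab_frame("side")[:,:,::-1]
print(r.sense()['clock'])
cv2.imwrite("pics/c9.png",np.hstack([im[100:460,120:520],cv2.resize(si[140:230,310:410],(400,360),interpolation=cv2.INTER_CUBIC)]))
```

```text
31.5
```

View pics/c9.png

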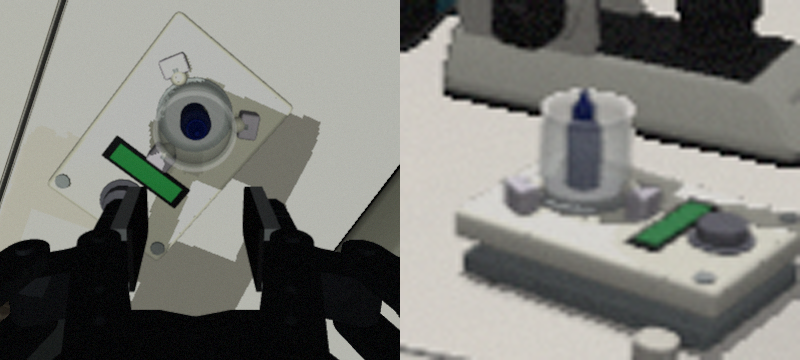

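The bottle stands upright in the middle of the seated jar (wrist (314,220); side (356,180)). The key is up and the gripper is clear, so I hand in.

```bash
python3 -c "
from rig import r
print(r.sign_off())"
```

```text
the job is handed in; nothing more can be done
None
```

The job is handed in at about 31.5 s: the jar is seated on the pan, the tare key was held down for over 2 s and is up again, and the small bottle was set down upright in the jar; the judge returned no verdict.

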